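# Make the order tray up to four terrines

## Task

This order is for four of the small oblong terrines: one is already on the steel tray, so add more from the wooden board until the tray holds exactly four, each standing flat on the tray's floor inside its rim, not stacked, and leave the spare one standing on the board. They are fragile, so grip them lightly and set them down rather than dropping them, and do not shift or knock over anything else, including the round sauce pots on the tray and the board.

Things in the scene. Friction and masses are not known exactly. Their poses are not given: they have to be found in the camera images.
- tray: low steel tray, fixed to the counter, 290 mm (x) by 310 mm (y) outside, rim 5 mm thick and 14 mm high, floor 4 mm thick (so 10 mm of rim above it); inside 280 by 300 mm; a flat lug on the middle of each y side reaches 175 mm from the centre. It may lie on the left or the right side. Origin at the centre of its underside, z up
- board: flat wooden board, fixed, 290 mm (x) by 340 mm (y), 12 mm thick, on the other side from the tray; origin at the centre of its underside, z up
- terrine1: small oblong lidded terrine, white glazed ceramic, 110 mm long (x, end lugs included), 55 mm wide (y, flat upright sides), 50 mm high to the lid's flat top, plus a central knob 18 mm wide and 12 mm high; about 0.35 kg; origin at the centre of its underside, z up. Fragile: grip across its width, at most about 40 N a pad; starts on the board
- terrine2: small oblong lidded terrine, white glazed ceramic, 110 mm long (x, end lugs included), 55 mm wide (y, flat upright sides), 50 mm high to the lid's flat top, plus a central knob 18 mm wide and 12 mm high; about 0.35 kg; origin at the centre of its underside, z up. Fragile: grip across its width, at most about 40 N a pad; starts on the board
- terrine3: small oblong lidded terrine, white glazed ceramic, 110 mm long (x, end lugs included), 55 mm wide (y, flat upright sides), 50 mm high to the lid's flat top, plus a central knob 18 mm wide and 12 mm high; about 0.35 kg; origin at the centre of its underside, z up. Fragile: grip across its width, at most about 40 N a pad; starts on the board
- terrine4: small oblong lidded terrine, white glazed ceramic, 110 mm long (x, end lugs included), 55 mm wide (y, flat upright sides), 50 mm high to the lid's flat top, plus a central knob 18 mm wide and 12 mm high; about 0.35 kg; origin at the centre of its underside, z up. Fragile: grip across its width, at most about 40 N a pad; starts on the board
- terrine5: small oblong lidded terrine, white glazed ceramic, 110 mm long (x, end lugs included), 55 mm wide (y, flat upright sides), 50 mm high to the lid's flat top, plus a central knob 18 mm wide and 12 mm high; about 0.35 kg; origin at the centre of its underside, z up. Fragile: grip across its width, at most about 40 N a pad; starts on the tray
- pot_tray: round lidded sauce pot of the same white ceramic, 64 mm in diameter, 54 mm high plus a 12 mm knob; origin at the centre of its underside; not to be moved; stands on the tray
- pot_board: round lidded sauce pot of the same white ceramic, 64 mm in diameter, 54 mm high plus a 12 mm knob; origin at the centre of its underside; not to be moved; stands on the board
- squeeze_bottle: white plastic squeeze bottle standing on the board among the terrines, 50 mm in diameter, 185 mm high with its pointed nozzle; origin at the centre of its underside; not to be moved
- loaf_dish: oblong lidded dish like the terrines but 190 mm long (x), 55 mm wide, 62 mm high with its knob; stands on the counter beyond the tray and board; not part of the order; origin at the centre of its underside
- oil_bottle: dark glass oil bottle, 60 mm in diameter, 220 mm high, standing on the counter beyond the tray and board; origin at the centre of its underside
- pepper_mill: dark wooden pepper mill, 56 mm in diameter, 170 mm high, standing at the right side of the counter; origin at the centre of its underside
- spoon: steel serving spoon, 240 mm long, lying at the left side of the counter; not to be moved

How it is judged:
By the outcome, as a careful person would: the job done as asked, in the order asked, and still so for the second after the job is handed in, with the robot touching nothing.
It also fails if it takes over 72 s, if anything falls off the work surface, if the arm or the gripper's body presses on something with over 40 N, if the wrist force passes 120 N, or if a joint passes its speed limit or range.

## Robot

A 6-joint arm with a two-finger parallel gripper is mounted at the origin on the work surface. World frame = base frame: x ahead of the robot, y to its left, z up, the work surface at z = 0. Lengths are in mm, angles in rad, forces in N, time in s.
With the tool pointing down it reaches from about 350 to 775 mm from the base axis. Payload 7.3 kg.
Tool frame: the origin (TCP) lies on the centre line of the jaws, within the pads' length; the fingertips stand 14 mm ahead of it and the grasp point (between the pads) lies 5 mm behind it; z points along the fingers, y is the line along which they close (so a half turn about z gives the same grasp; the last joint's range is limited). The gripper opens to 92 mm and grips with 3 to 60 N. Pads are 19 mm wide; open, the fingers measure 130 mm over their backs; the gripper's body (75 mm by 190 mm) begins 47 mm behind the grasp point.
Start: joints at [-1.307, 0.342, 1.524, -0, 1.275, -0.146], TCP at [209.197, -481.539, 240.741] pointing down, gripper open.
Joint ranges: [-2.53, 2.53], [-0.77, 2.02], [0.04, 2.7], [-1, 4.14], [0.28, 2.66], [-3.11, 3.11]. Speed limits (rad/s): [2.57, 2.57, 3.14, 3.14, 3.14, 3.14].

## Interface

Orientations are given as [roll, pitch, yaw] about the fixed x, y, z axes, in that order (R = Rz(yaw) Ry(pitch) Rx(roll)).
In Python, from plant import get_obs, capture, bot, spot_in, trace, pinpoint gives the robot as it stands.
- The arm moves only by the tool play_rows, never from a script. Its argument "rows" is a list of rows, each a list of 2 entries, a list of its own where there are three numbers: the shift along the world's x, y, z in units of 3 cm (1.0 is 3 cm), then the turn, a rotation vector about the world's x, y, z in units of 8 degrees (1.0 is 8 degrees). A call has 1 to 12 rows; each row shifts and turns the commanded pose from where the row before left it; what a row does not reach is not made up. A row lasts 1/8 s, in which the tool goes at most 62.5 mm and 10.7 degrees, less where a joint would pass 70% of its speed; a pose out of reach is approached as far as the arm can. A call with a number of a shift or a turn outside -1 to 1 is refused whole. A call with a gripper value outside its range is refused whole. "hand" is the opening, from -1 (shut) to 1 (fully open), set as the call begins (left out, the last holds). The fingers move at their own pace and stop on an object; the grip force is fixed at half the most. Time passes only in rows, so rows that do not move let the fingers close. It gives the time, the measured TCP pose, the force, the opening and the grip force at its end, in the units of the state.
- get_obs(): the state, without advancing time (a new reading comes with each control period).
- capture(name): name is "side" or "top"; returns a dict with "frame" (480x640x3 uint8, red, green, blue), "fov_y" (degrees; the focal length in pixels is half the picture's height over the tangent of half this angle, whatever the lens; pixels are square), "cx", "cy" (the principal point, pixels), "rvec" (rotation vector, rad) and "tvec" (3), from world to camera coordinates, as OpenCV has them. Camera axes: x right, y down, z forward; pixel columns grow to the right and rows downward; lengths in mm; the calibration is good to about 2 mm. A picture is of the moment at which its call begins. There is no depth.
- bot.close_job(): hands the job in; it is judged then, once.
Trained networks look in the newest picture that a camera, given by its name, has taken for a name from the list of things; names that differ only in an ending like _2 or _b are one class to them, and where a whole thing is asked for, a point or a joint stands for the part that bears it (a point fixed in the world has none). Each returns a list of dicts, best first, with "p" (0 to 1); they miss things now and then, are a little off and sometimes report something else, mostly with a low value. They report only what shows in the picture. A call takes as long as a camera call.
- spot_in(query, camera): "at" ([row, column] in pixels, amid what is visible of it).
- trace(query, camera): "mask" (480x640 bool, what is visible of it) and "at" ([row, column] in pixels, amid what is visible of it).
- pinpoint(query, camera): "at" ([row, column] in pixels: a listed point, or the origin of a listed thing).
The state is a dict: "time": time; "joint_positions": joint angles; "dq": joint speeds; "tau": joint torques, N m; "tool_pos": TCP position; "tcp_rot": TCP orientation; "contact_force": force on the tool from outside, world axes, zero at the start; "moment": the same for the moment, N m; "grip_width": finger opening in mm; "finger_force": force on a finger pad.
Only numpy, scipy, OpenCV 4.12 (cv2) and the standard library are available. Lean on these libraries where they do the work, as an engineer would, in place of code of your own. Each camera call takes 0.05 s, during which the arm holds its last target. There are 200 camera calls.

## Working session

There is one attempt and no reset: what is moved stays moved. The work goes in short steps, Python scripts to look and compute and a tool call to move; the robot and the scene stay as the last step left them, time stands still between calls to the robot, and variables do not carry over. Pictures are saved under pics/ and viewed, at most 10 in all, crops included, and the job is handed in when it is done.

Besides the shell and the picture viewer there is one more tool, called as name(argument=value, ...), one argument or row to a line, values as JSON. play_rows: Moves the arm, as the interface text tells. Shifts and turns lie within -1 to 1; 1 stands for 3 cm of shift or 8 degrees of turn. Its arguments: {"type":"object","properties":{"rows":{"type":"array"},"hand":{"type":"number"}},"required":["rows"]}

```bash
mkdir -p pics; ls
python3 - <<'E'
from plant import *
import cv2, numpy as np, pickle
o=get_obs();print({k:np.round(v,3).tolist() for k,v in o.items()})
d={}
for c in ('top','side'):
    f=capture(c);d[c]=f
    cv2.imwrite(f'pics/{c}0.png',f['frame'][...,::-1])
    R=cv2.Rodrigues(np.array(f['rvec'],float))[0]
    print(c,f['fov_y'],f['cx'],f['cy'],(-R.T@np.array(f['tvec'])).round(1),R.round(3).tolist())
pickle.dump(d,open('c0.pkl','wb'))
E
```

```text
pics
{'time': 0.0, 'joint_positions': [-1.307, 0.343, 1.525, 0.0, 1.275, -0.146], 'dq': [-0.001, -0.002, 0.002, -0.0, -0.0, -0.001], 'tau': [0.002, -43.124, -24.422, 0.072, 0.056, -0.0], 'tool_pos': [209.094, -481.15, 240.045], 'tcp_rot': [-3.14, -0.0, 0.41], 'contact_force': [0.497, -0.372, 0.456], 'moment': [-0.028, -0.023, -0.054], 'finger_force': 0.0, 'grip_width': 91.492}
top 57.46369245613778 317.0842469107322 237.76020579776798 [ 487.7    1.9 1433. ] [[0.023, -1.0, -0.013], [-0.997, -0.022, -0.073], [0.073, 0.015, -0.997]]
side 53.94267747204016 321.1417439870931 242.0441243915181 [-226.5  807.6  692.9] [[-0.702, -0.712, -0.019], [-0.335, 0.354, -0.873], [0.628, -0.607, -0.487]]
```

View pics/top0.png

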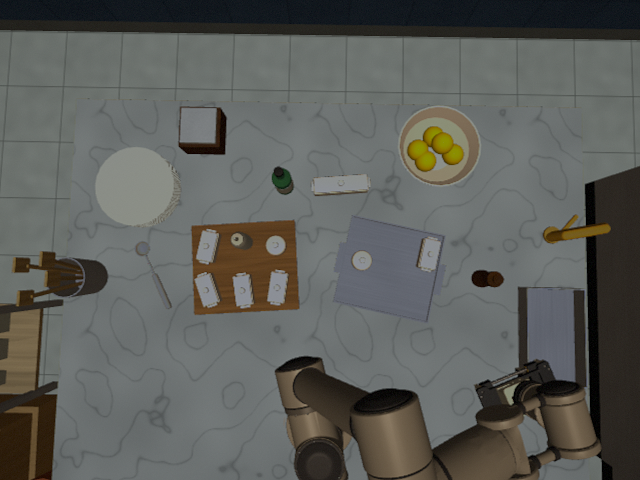

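View pics/side0.png

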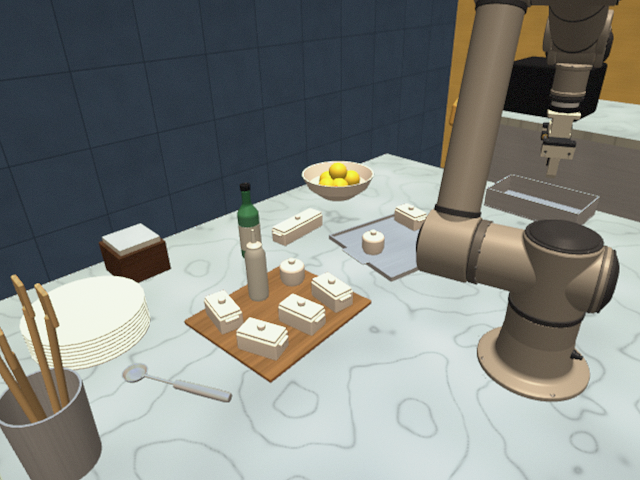

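The top view shows the board at left with four terrines near (246,207), (290,206), (291,243) and (288,278), the bottle at (240,240) and a pot at (245,275). The tray at right, centred near (268,390), holds a pot at (261,361) and a terrine at (253,428). Next I fit poses to the masks.

```bash
cat > h.py <<'E'
from plant import *
import cv2, numpy as np
from scipy.optimize import minimize
def KRt(f):
    F=240/np.tan(np.radians(f['fov_y']/2))
    return np.array([[F,0,f['cx']],[0,F,f['cy']],[0,0,1]]),np.array(f['rvec'],float),np.array(f['tvec'],float)
def proj(f,P):
    K,r,t=KRt(f); return cv2.projectPoints(np.array(P,float).reshape(-1,1,3),r,t,K,None)[0][:,0]
def back(f,rc,z):
    K,r,t=KRt(f);R=cv2.Rodrigues(r)[0];d=R.T@np.linalg.inv(K)@[rc[1],rc[0],1];c=-R.T@t
    return c+d*(z-c[2])/d[2]
def box(x,y,a,L,W,z0,z1):
    c,s=np.cos(a),np.sin(a)
    return [[x+c*u-s*v,y+s*u+c*v,z] for u in(-L/2,L/2) for v in(-W/2,W/2) for z in(z0,z1)]
def iou(f,m,P):
    S=4
    h=cv2.convexHull(np.round((proj(f,P)+.5)*S*16).astype(np.int32))
    x0,y0=0,0
    img=np.zeros((480*S,640*S),np.uint8);cv2.fillConvexPoly(img,h,1,shift=4)
    img=cv2.resize(img.astype(np.float32),(640,480),interpolation=cv2.INTER_AREA)
    return np.minimum(img,m).sum()/np.maximum(img,m).sum()
def fit(fms,guess,L,W,z0,z1,yaws=np.radians(np.arange(0,180,20))):
    cost=lambda p:-sum(iou(f,m,box(p[0],p[1],p[2]/100,L,W,z0,z1)) for f,m in fms)/len(fms)
    best=min(yaws,key=lambda a:cost([*guess,a*100]))
    r=minimize(cost,[*guess,best*100],method='Nelder-Mead',options=dict(initial_simplex=np.array([[*guess,best*100]]*4)+np.array([[0,0,0],[8,0,0],[0,8,0],[0,0,15]]),xatol=.2,fatol=1e-4))
    return r.x[0],r.x[1],np.degrees(r.x[2]/100),-r.fun
E
python3 - <<'E'
from h import *
import pickle
ft=capture('top')
res={}
for n,z in (('terrine1',62),('pot_tray',66),('squeeze_bottle',100),('tray',14),('board',12),('loaf_dish',50),('pepper_mill',170),('oil_bottle',220)):
    res[n]=trace(n,'top')
    for r in res[n]:
        if r['p']<.2: continue
        g=back(ft,r['at'],z)[:2]
        s=''
        if n=='terrine1':
            z0=12 if g[1]>0 else 4
            s=np.round(fit([(ft,r['mask'].astype(np.float32))],g,110,55,z0,z0+50),2)
        if n in('tray','board'):
            W,H=(310,14) if n=='tray' else (340,12)
            s=np.round(fit([(ft,r['mask'].astype(np.float32))],g,290,W,0,H),2)
        print(n,round(r['p'],2),np.round(r['at'],1),r['mask'].sum(),g.round(1),s)
for q in ('terrine1','pot_tray','squeeze_bottle','tray','board'):
    for r in pinpoint(q,'top'):
        if r['p']>.2:
            z0=12
            print('pin',q,round(r['p'],2),np.round(r['at'],1),back(ft,r['at'],12)[:2].round(1))
pickle.dump((ft,res),open('c1.pkl','wb'))
E
```

```text
terrine1 0.97 [245.2 209.3] 618 [557.1 360.4] [556.61 368.04  -8.97   0.82]
terrine1 0.96 [291.  243.6] 646 [416.5 247.2] [419.54 251.02  12.37   0.88]
terrine1 0.96 [249.6 426. ] 694 [ 558.4 -319.2] [ 549.29 -332.33  -12.26    0.91]
terrine1 0.8 [287.5 206.1] 654 [424.6 365. ] [417.38 363.77  21.63   0.85]
terrine1 0.56 [286.9 278.1] 592 [431.7 139.9] [432.53 142.47  -6.56   0.87]
pot_tray 0.82 [261.4 361.9] 331 [ 517.  -119.4] 
squeeze_bottle 0.53 [239.4 240.7] 312 [575.1 254.9] 
tray 0.67 [272.3 386.8] 7918 [ 484.8 -204.8] [ 499.79 -213.58  168.58    0.83]
board 0.67 [261.  251.9] 5903 [511.3 232.6] [519.41 232.8   94.14   0.52]
loaf_dish 0.89 [187.9 340.4] 1081 [750.1 -48.7] 
pepper_mill 0.61 [277.1 488.2] 485 [ 478.1 -471.5] 
oil_bottle 0.83 [179.9 282.5] 472 [737.2 120.4] 
pin terrine1 0.93 [291.3 245.2] [413.1 251. ]
pin terrine1 0.92 [251.2 423.2] [ 555.6 -321.9]
pin terrine1 0.89 [283.5 277.5] [440.6 147.2]
pin terrine1 0.79 [287.5 213. ] [422.8 355.9]
pin terrine1 0.65 [248.2 210.3] [549.9 369.8]
pin terrine1 0.38 [187.1 340.4] [760. -50.]
pin pot_tray 0.89 [259.2 358.2] [ 525.  -112.1]
pin squeeze_bottle 0.83 [240.5 247.4] [577.7 249.6]
pin tray 0.94 [267.3 387.6] [ 501.  -207.5]
pin board 0.72 [252.8 424.5] [ 550.6 -326.1]
pin board 0.57 [262.4 247.2] [506.5 247.7]
```

```bash
cat > m.py <<'E'
from h import *
def otsu(f,rc,ch,half=24):
    r,c=int(rc[0]),int(rc[1]);r0,c0=r-half,c-half
    p=f['frame'][r0:r+half,c0:c+half,ch]
    _,b=cv2.threshold(cv2.GaussianBlur(p,(3,3),0) if 0 else np.ascontiguousarray(p),0,1,cv2.THRESH_OTSU)
    b=cv2.morphologyEx(b,cv2.MORPH_CLOSE,np.ones((5,5),np.uint8))
    n,l,s,ce=cv2.connectedComponentsWithStats(b,connectivity=4)
    k=1+np.argmin([np.hypot(*(x-half)) for x in ce[1:]]) 
    m=np.zeros((480,640),np.float32);m[r0:r+half,c0:c+half]=l==k
    return m
E
python3 - <<'E'
from m import *
import pickle
ft=pickle.load(open('c1.pkl','rb'))[0]; fs=pickle.load(open('c0.pkl','rb'))['side']
big=cv2.resize(ft['frame'][205:325,180:450],None,fx=2.96,fy=2.96,interpolation=cv2.INTER_CUBIC)[...,::-1].copy()
def draw(f,im,P,off,s,col):
    q=((proj(f,P)+.5-off)*s)
    cv2.polylines(im,[np.round(q*16).astype(np.int32)],True,col,1,shift=4)
top=[((246,207),12),((290,206),12),((291,243),12),((288,278),12),((253,428),4)]
for rc,z in top:
    m=otsu(ft,rc,2 if z==12 else 0)
    g=back(ft,rc,z+50)[:2]
    s=fit([(ft,m)],g,108,55,z,z+50)
    print(rc,m.sum(),np.round(s,2), 'expected area',cv2.contourArea(cv2.convexHull(proj(ft,box(s[0],s[1],np.radians(s[2]),108,55,z,z+50)).astype(np.float32))).round())
    b=np.array(box(s[0],s[1],np.radians(s[2]),110,55,z,z+50))
    draw(ft,big,b[[1,3,7,5]],[180,205],2.96,(0,0,255))
    k=np.array([[s[0],s[1],z+62]]);q=(proj(ft,k)[0]+.5-[180,205])*2.96
    cv2.circle(big,tuple(np.round(q).astype(int)),3,(0,255,0),-1)
for (x,y,a,W,h,c) in ((500,-211,-11.6,310,14,(255,255,0)),(510,243,2,340,12,(255,0,255))):
    b=np.array(box(x,y,np.radians(a),290,W,0,h));draw(ft,big,b[[1,3,7,5]],[180,205],2.96,c)
cv2.imwrite('pics/ov1.png',big);print(big.shape)
E
```

```text
Traceback (most recent call last):
AttributeError: 'float' object has no attribute 'round'
```

```bash
cat > a.py <<'E'
from m import *
import pickle
ft=pickle.load(open('c1.pkl','rb'))[0]
big=cv2.resize(ft['frame'][205:325,180:450],None,fx=2.96,fy=2.96,interpolation=cv2.INTER_CUBIC)[...,::-1].copy()
def draw(f,im,P,off,s,col):
    q=((proj(f,P)+.5-off)*s)
    cv2.polylines(im,[np.round(q*16).astype(np.int32)],True,col,1,shift=4)
top=[((246,207),12),((290,206),12),((291,243),12),((288,278),12),((253,428),4)]
for rc,z in top:
    m=otsu(ft,rc,2 if z==12 else 0)
    g=back(ft,rc,z+50)[:2]
    s=fit([(ft,m)],g,108,55,z,z+50)
    print(rc,m.sum(),np.round(s,2), 'expected area',cv2.contourArea(cv2.convexHull(proj(ft,box(s[0],s[1],np.radians(s[2]),108,55,z,z+50)).astype(np.float32))))
    b=np.array(box(s[0],s[1],np.radians(s[2]),110,55,z,z+50))
    draw(ft,big,b[[1,3,7,5]],[180,205],2.96,(0,0,255))
    k=np.array([[s[0],s[1],z+62]]);q=(proj(ft,k)[0]+.5-[180,205])*2.96
    cv2.circle(big,tuple(np.round(q).astype(int)),3,(0,255,0),-1)
for (x,y,a,W,h,c) in ((500,-211,-11.6,310,14,(255,255,0)),(510,243,2,340,12,(255,0,255))):
    b=np.array(box(x,y,np.radians(a),290,W,0,h));draw(ft,big,b[[1,3,7,5]],[180,205],2.96,c)
cv2.imwrite('pics/ov1.png',big);print(big.shape)
E
python3 a.py
```

```text
(246, 207) 1155.0 [5.5731e+02 3.7556e+02 1.5628e+02 4.6000e-01] expected area 731.9358711568639
(290, 206) 1186.0 [418.86 377.66  38.14   0.51] expected area 753.3972502176184
(291, 243) 737.0 [417.57 254.26  13.91   0.66] expected area 702.8988688350655
(288, 278) 827.0 [430.65 144.17  -7.93   0.62] expected area 658.6334172487259
(253, 428) 542.0 [ 546.31 -335.52  172.43    0.73] expected area 726.8372201081365
(355, 799, 3)
```

View pics/ov1.png

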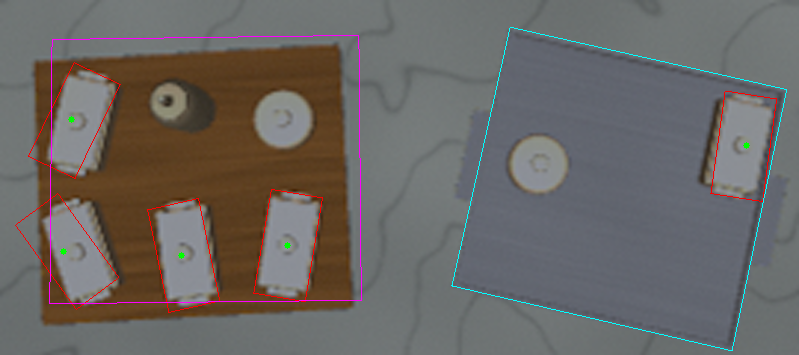

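The tray fit matches well, but the board terrine fits are off because the segmentation merges with the background. I'll use the bright lid top face instead.

```bash
cat > b.py <<'E'
from h import *
import pickle
def draw(f,im,P,off,s,col):
    q=((proj(f,P)+.5-off)*s)
    cv2.polylines(im,[np.round(q*16).astype(np.int32)],True,col,1,shift=4)
def lids(ft,T=None):
    S=4
    g=cv2.resize(ft['frame'].min(2),None,fx=S,fy=S,interpolation=cv2.INTER_CUBIC)
    out=[]
    T=T or 140
    b=(g>T).astype(np.uint8)
    b=cv2.morphologyEx(b,cv2.MORPH_CLOSE,np.ones((13,13),np.uint8))
    n,l,s,ce=cv2.connectedComponentsWithStats(b)
    for k in range(1,n):
        if 250*S*S<s[k,4]<800*S*S and 200*S<ce[k][1]<320*S and 180*S<ce[k][0]<450*S:
            pts=np.argwhere(l==k)[:,::-1].astype(np.float32)
            c=(pts+.5)/S-.5
            z=62 if ce[k][0]<330*S else 54
            W=np.array([back(ft,(p[1],p[0]),z)[:2] for p in c[::5]],np.float32)
            (x,y),(w,h),a=cv2.minAreaRect(W)
            if w<h: a+=90
            m=W.mean(0);C=np.cov(W.T);e,v=np.linalg.eigh(C);pa=np.degrees(np.arctan2(v[1,1],v[0,1]))
            out.append((x,y,(a+90)%180-90,max(w,h),min(w,h),m[0],m[1],(pa+90)%180-90,z-50,s[k,4]/S/S))
    return out
E
cat > b2.py <<'E'
from b import *
ft=pickle.load(open('c1.pkl','rb'))[0]
print(ft['frame'].min(2)[286:300:2,190:260:3])
big=cv2.resize(ft['frame'][205:325,180:450],None,fx=2.96,fy=2.96,interpolation=cv2.INTER_CUBIC)[...,::-1].copy()
for o in lids(ft):
    print(np.round(o,1))
    x,y,a,z=(o[5]),(o[6]),o[7],o[8]
    B=np.array(box(x,y,np.radians(a),110,55,z,z+50));draw(ft,big,B[[1,3,7,5]],[180,205],2.96,(0,0,255))
    q=(proj(ft,[[x,y,z+62]])[0]+.5-[180,205])*2.96
    cv2.circle(big,tuple(np.round(q).astype(int)),2,(0,255,0),-1)
for (x,y,a,W,h,c) in ((500,-211,-11.6,310,14,(255,255,0)),(500,248,3.5,340,12,(255,0,255))):
    B=np.array(box(x,y,np.radians(a),290,W,0,h));draw(ft,big,B[[1,3,7,5]],[180,205],2.96,c)
cv2.imwrite('pics/ov2.png',big)
E
python3 b2.py
```

```text
[[110  76  75 139 139 140 141 139  98  40  31  28  31  30  27 140 139 140
  140 140  75  35  28  30]
 [112  74  33 139 138 135 123 140  88  42  36  32  35  37  31 142 140 124
  118 140  95  38  33  31]
 [109  70  26 141 139 140  97 138 126  40  30  29  29  30  29 142 140 140
  108 140 110  36  34  30]
 [109  95  31 131 139 132 135 140 136  45  33  31  32  31  33 141 139 140
  119 140 128  40  32  31]
 [103  94  33 111 138 140 140 139 139 100  37  31  36  36  36 127 139 135
  139 140 123  38  33  33]
 [101  92  35  48 139 138 140 139 139  93  41  37  34  36  33 108 139 140
  138 140 127  36  33  33]
 [106  97  33  26 139 138 139 138 139 101  42  25  29  31  29 106 140 140
  138 138 139  36  30  30]]
[431.9 143.4  -7.2 105.   46.1 432.8 144.6  -7.5  12.  280.2]
```

View pics/ov2.png

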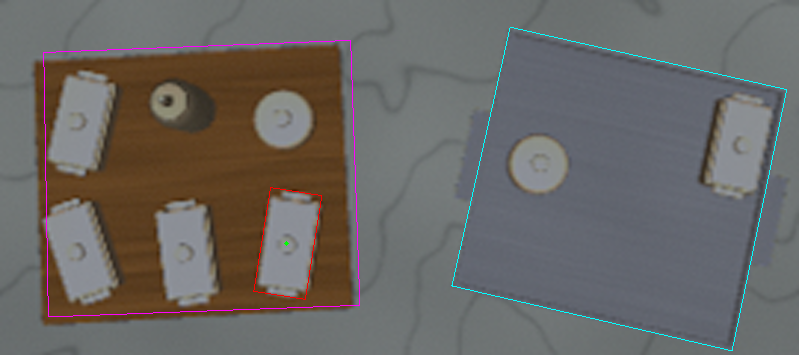

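```bash
sed -i 's/or 140/or 125/; s/,b2)//' b.py; sed -i '/print(ft\[/d; s/ov2/ov3/; s/(500,248,3.5/(497,252,3.2/' b2.py
cat >> b2.py <<'E'
r=pickle.load(open('c1.pkl','rb'))[1]
for n,rc,z in (('bottle tip',(205+100/2.96-.5,180+168/2.96-.5),195),('potB',(205+118/2.96-.5,180+283/2.96-.5),76),('potT',(205+163/2.96-.5,180+539/2.96-.5),70)):
    print(n,back(ft,rc,z).round(1))
E
python3 b2.py
```

```text
[555.1 369.9 -10.8 106.5  48.4 554.8 369.7 -11.1  12.  461.6]
[562.6 153.1 -16.8  55.4  54.6 562.7 153.1  19.4  12.  252.2]
[ 545.6 -332.9  -12.   107.1   49.2  545.4 -332.9  -11.9    4.   479.8]
[431.4 143.   -6.2 106.2  49.5 431.3 143.4  -6.8  12.  494.2]
[417.8 365.4  20.3 107.2  47.  417.4 365.1  20.3  12.  478.9]
[419.4 252.2   9.4 106.7  49.  419.1 252.3   9.4  12.  487.3]
bottle tip [571.7 249.6 195. ]
potB [563.5 151.7  76. ]
potT [ 522.6 -118.    70. ]
```

View pics/ov3.png

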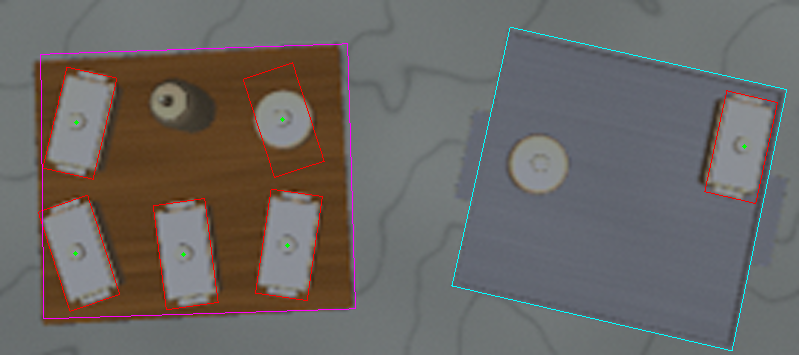

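The overlay now agrees everywhere. Board terrines A–D are at (555,370,-11°), (418,365,20°), (419,252,9.4°) and (431,143,-6.5°). The tray is at (500,-211,-11.6°), with terrine E and the pot on it. I plan to move D, C and B and leave A.

play_rows(
  rows=[
    [[0.8,0.75,-0.15],[0,0,-0.47]],
    [[0.8,0.75,-0.15],[0,0,-0.47]],
    [[0.8,0.75,-0.15],[0,0,-0.47]],
    [[0.8,0.75,-0.15],[0,0,-0.47]],
    [[0.8,0.75,-0.15],[0,0,-0.47]],
    [[0.8,0.75,-0.15],[0,0,-0.47]],
    [[0.8,0.75,-0.15],[0,0,-0.47]],
    [[0.8,0.75,-0.15],[0,0,-0.47]],
    [[0.07,1,-0.15],[0,0,0]],
    [[0.07,1,-0.15],[0,0,0]],
    [[0.07,1,-0.15],[0,0,0]],
    [[0.07,1,-0.15],[0,0,0]],
  ],
  hand=1,
)

```text
time: 2.3
tool_pos: [409.7, -180.6, 186.7]
tcp_rot: [3.141, -0.0, -0.115]
contact_force: [0.6, 0.5, -0.6]
grip_width: 91.9
finger_force: 0.0
```

play_rows(
  rows=[
    [[0.07,1,-0.11],[0,0,0]],
    [[0.07,1,-0.11],[0,0,0]],
    [[0.07,1,-0.11],[0,0,0]],
    [[0.07,1,-0.11],[0,0,0]],
    [[0.07,1,-0.11],[0,0,0]],
    [[0.07,1,-0.11],[0,0,0]],
    [[0.07,1,-0.11],[0,0,0]],
    [[0.07,1,-0.11],[0,0,0]],
    [[0.07,1,-0.11],[0,0,0]],
    [[0.07,1,-0.11],[0,0,0]],
    [[0.03,0.6,-0.1],[0,0,0]],
    [[0,0.22,0],[0,0,0]],
  ],
)

```text
time: 3.8
tool_pos: [431.4, 143.8, 150.6]
tcp_rot: [3.141, 0.0, -0.114]
contact_force: [0.0, -1.0, 0.5]
grip_width: 91.6
finger_force: 0.0
```

play_rows(
  rows=[
    [[0,0,-0.8],[0,0,0]],
    [[0,0,-0.8],[0,0,0]],
    [[0,0,-0.8],[0,0,0]],
    [[0,0,-0.6],[0,0,0]],
    [[0,0,-0.4],[0,0,0]],
    [[0,0,-0.29],[0,0,0]],
    [[0,0,0],[0,0,0]],
  ],
)

```text
time: 4.68
tool_pos: [431.4, 142.9, 39.8]
tcp_rot: [3.141, 0.001, -0.115]
contact_force: [-0.0, -0.3, 0.2]
grip_width: 91.7
finger_force: 0.0
```

play_rows(
  rows=[
    [[0,0,0],[0,0,0]],
    [[0,0,0],[0,0,0]],
    [[0,0,0],[0,0,0]],
    [[0,0,0],[0,0,0]],
    [[0,0,0],[0,0,0]],
    [[0,0,0],[0,0,0]],
  ],
  hand=-1,
)

```text
time: 5.42
tool_pos: [431.6, 143.1, 40.2]
tcp_rot: [3.142, -0.0, -0.115]
contact_force: [0.1, -0.7, 3.0]
grip_width: 54.8
finger_force: 30.0
```

play_rows(
  rows=[
    [[0,0,0.3],[0,0,0]],
    [[0,0,0.6],[0,0,0]],
    [[0,0,0.8],[0,0,0]],
    [[0,0,0.8],[0,0,0]],
    [[0,0,0.8],[0,0,0]],
    [[0,0,0.4],[0,0,0]],
    [[0.17,-0.46,0],[0,0,0]],
    [[0.27,-0.74,0],[0,0,0]],
    [[0.33,-0.92,0],[0,0,0]],
    [[0.33,-0.92,0],[0,0,0]],
    [[0.33,-0.92,0],[0,0,0]],
    [[0.33,-0.92,0],[0,0,0]],
  ],
)

```text
time: 6.92
tool_pos: [483.9, -5.2, 149.7]
tcp_rot: [3.141, 0.002, -0.116]
contact_force: [0.1, 0.1, -2.3]
grip_width: 54.9
finger_force: 30.0
```

play_rows(
  rows=[
    [[0.33,-0.92,0],[0,0,-0.09]],
    [[0.33,-0.92,0],[0,0,-0.09]],
    [[0.33,-0.92,0],[0,0,-0.09]],
    [[0.33,-0.92,0],[0,0,-0.09]],
    [[0.33,-0.92,0],[0,0,-0.09]],
    [[0.33,-0.92,0],[0,0,-0.09]],
    [[0.33,-0.92,0],[0,0,-0.09]],
    [[0.27,-0.74,0],[0,0,0]],
    [[0.17,-0.47,0],[0,0,0]],
    [[0,0,0],[0,0,0]],
  ],
)

```text
time: 8.18
tool_pos: [566.3, -233.8, 149.9]
tcp_rot: [-3.141, 0.002, -0.205]
contact_force: [-0.2, -0.3, -3.0]
grip_width: 54.7
finger_force: 30.0
```

play_rows(
  rows=[
    [[0,0,-0.6],[0,0,0]],
    [[0,0,-0.8],[0,0,0]],
    [[0,0,-0.8],[0,0,0]],
    [[0,0,-0.8],[0,0,0]],
    [[0,0,-0.5],[0,0,0]],
    [[0,0,-0.25],[0,0,0]],
    [[0,0,-0.1],[0,0,0]],
    [[0,0,-0.04],[0,0,0]],
    [[0,0,0],[0,0,0]],
  ],
)

```text
time: 9.3
tool_pos: [567.1, -233.0, 34.9]
tcp_rot: [3.141, -0.001, -0.203]
contact_force: [-0.4, -0.2, -3.0]
grip_width: 54.9
finger_force: 30.0
```

play_rows(
  rows=[
    [[0,0,-0.03],[0,0,0]],
    [[0,0,-0.03],[0,0,0]],
    [[0,0,-0.02],[0,0,0]],
    [[0,0,0],[0,0,0]],
  ],
)

```text
time: 9.8
tool_pos: [566.8, -232.9, 32.2]
tcp_rot: [3.141, -0.0, -0.203]
contact_force: [-1.3, 0.7, 0.5]
grip_width: 54.8
finger_force: 30.0
```

play_rows(
  rows=[
    [[0,0,0],[0,0,0]],
    [[0,0,0],[0,0,0]],
    [[0,0,0],[0,0,0]],
    [[0,0,0.3],[0,0,0]],
    [[0,0,0.7],[0,0,0]],
    [[0,0,0.9],[0,0,0]],
    [[0,0,1],[0,0,0]],
    [[0,0,1],[0,0,0]],
  ],
  hand=0.5,
)

```text
time: 10.8
tool_pos: [566.8, -232.9, 150.6]
tcp_rot: [3.141, -0.001, -0.203]
contact_force: [-0.1, -0.2, -0.3]
grip_width: 69.0
finger_force: 0.0
```

play_rows(
  rows=[
    [[-0.3,0.95,0],[0,0,0.25]],
    [[-0.3,0.95,0],[0,0,0.25]],
    [[-0.3,0.95,0],[0,0,0.25]],
    [[-0.3,0.95,0],[0,0,0.25]],
    [[-0.3,0.95,0],[0,0,0.25]],
    [[-0.3,0.95,0],[0,0,0.25]],
    [[-0.3,0.95,0],[0,0,0.25]],
    [[-0.3,0.95,0],[0,0,0.25]],
    [[-0.3,0.95,0],[0,0,0.25]],
    [[-0.3,0.95,0],[0,0,0.25]],
    [[-0.3,0.95,0],[0,0,0.13]],
    [[-0.3,0.95,0],[0,0,0]],
  ],
  hand=1,
)

```text
time: 12.3
tool_pos: [458.7, 110.1, 149.7]
tcp_rot: [3.141, -0.001, 0.164]
contact_force: [0.6, 0.4, -0.6]
grip_width: 91.6
finger_force: 0.0
```

play_rows(
  rows=[
    [[-0.3,0.95,0],[0,0,0]],
    [[-0.3,0.95,0],[0,0,0]],
    [[-0.3,0.95,0],[0,0,0]],
    [[-0.3,0.95,0],[0,0,0]],
    [[-0.13,0.6,0],[0,0,0]],
    [[0,0.37,0],[0,0,0]],
    [[0,0,0],[0,0,0]],
  ],
)

```text
time: 13.18
tool_pos: [419.1, 252.6, 149.3]
tcp_rot: [3.142, -0.001, 0.165]
contact_force: [0.1, 0.6, 0.1]
grip_width: 91.7
finger_force: 0.0
```

```bash
cat > c.py <<'E'
from b import *
ft=capture('top')
for o in lids(ft): print(np.round(o[:5],1),np.round(o[5:],1))
E
python3 c.py
```

```text
[554.9 369.9 -11.3 106.8  47.2] [554.8 369.8 -10.4  12.  459.3]
[ 565.  -231.   -11.8  107.2   48.8] [ 565.2 -231.3  -12.2    4.   480.6]
[562.9 153.1  25.3  55.2  54.1] [562.7 153.  -15.6  12.  251. ]
[ 545.6 -332.9  -11.6  107.1   48.8] [ 545.5 -332.8  -12.3    4.   479. ]
```

First terrine is placed flat at (566,-232). Continuing with C.

play_rows(
  rows=[
    [[0,0,-0.8],[0,0,0]],
    [[0,0,-0.8],[0,0,0]],
    [[0,0,-0.8],[0,0,0]],
    [[0,0,-0.6],[0,0,0]],
    [[0,0,-0.4],[0,0,0]],
    [[0,0,-0.26],[0,0,0]],
    [[0,0,0],[0,0,0]],
  ],
)

```text
time: 14.1
tool_pos: [418.9, 252.0, 39.0]
tcp_rot: [3.141, 0.001, 0.164]
contact_force: [0.7, -0.4, 0.1]
grip_width: 91.8
finger_force: 0.0
```

play_rows(
  rows=[
    [[0,0,0],[0,0,0]],
    [[0,0,0],[0,0,0]],
    [[0,0,0],[0,0,0]],
    [[0,0,0],[0,0,0]],
    [[0,0,0],[0,0,0]],
    [[0,0,0],[0,0,0]],
  ],
  hand=-1,
)

```text
time: 14.85
tool_pos: [418.9, 252.2, 39.3]
tcp_rot: [3.141, -0.0, 0.164]
contact_force: [-0.5, -2.7, 2.8]
grip_width: 54.6
finger_force: 30.0
```

play_rows(
  rows=[
    [[0,0,0.3],[0,0,0]],
    [[0,0,0.6],[0,0,0]],
    [[0,0,0.8],[0,0,0]],
    [[0,0,0.8],[0,0,0]],
    [[0,0,0.8],[0,0,0]],
    [[0,0,0.4],[0,0,0]],
    [[0,-0.46,0],[0,0,0]],
    [[0,-0.74,0],[0,0,0]],
    [[0,-0.915,0],[0,0,0]],
    [[0,-0.915,0],[0,0,0]],
    [[0,-0.915,0],[0,0,0]],
    [[0,-0.915,0],[0,0,0]],
  ],
)

```text
time: 16.35
tool_pos: [417.7, 104.8, 149.0]
tcp_rot: [3.142, 0.003, 0.164]
contact_force: [0.8, -0.7, -4.1]
grip_width: 54.8
finger_force: 30.0
```

play_rows(
  rows=[
    [[-0.02,-0.915,0],[0,0,-0.22]],
    [[-0.02,-0.915,0],[0,0,-0.22]],
    [[-0.02,-0.915,0],[0,0,-0.22]],
    [[-0.02,-0.915,0],[0,0,-0.22]],
    [[-0.02,-0.915,0],[0,0,-0.22]],
    [[-0.02,-0.915,0],[0,0,-0.22]],
    [[-0.02,-0.915,0],[0,0,-0.22]],
    [[-0.02,-0.915,0],[0,0,-0.22]],
    [[-0.02,-0.915,0],[0,0,-0.22]],
    [[-0.02,-0.915,0],[0,0,-0.22]],
    [[0,-0.915,0],[0,0,-0.22]],
    [[0,-0.915,0],[0,0,-0.21]],
  ],
)

```text
time: 17.85
tool_pos: [411.5, -223.8, 148.9]
tcp_rot: [-3.141, 0.003, -0.205]
contact_force: [-0.6, 0.1, -5.0]
grip_width: 54.8
finger_force: 30.0
```

play_rows(
  rows=[
    [[0,-0.915,0],[0,0,0]],
    [[0,-0.74,0],[0,0,0]],
    [[0,-0.47,0],[0,0,0]],
    [[0,0,0],[0,0,0]],
  ],
)

```text
time: 18.35
tool_pos: [412.6, -287.2, 149.7]
tcp_rot: [-3.141, 0.001, -0.204]
contact_force: [-0.5, 0.5, -3.7]
grip_width: 55.1
finger_force: 30.0
```

play_rows(
  rows=[
    [[0,0,-0.6],[0,0,0]],
    [[0,0,-0.8],[0,0,0]],
    [[0,0,-0.8],[0,0,0]],
    [[0,0,-0.8],[0,0,0]],
    [[0,0,-0.5],[0,0,0]],
    [[0,0,-0.25],[0,0,0]],
    [[0,0,-0.1],[0,0,0]],
    [[0,0,-0.04],[0,0,0]],
    [[0,0,-0.03],[0,0,0]],
    [[0,0,-0.03],[0,0,0]],
    [[0,0,-0.02],[0,0,0]],
    [[0,0,0],[0,0,0]],
  ],
)

```text
time: 19.85
tool_pos: [413.0, -286.8, 31.3]
tcp_rot: [3.141, -0.0, -0.203]
contact_force: [-1.7, 0.0, -0.3]
grip_width: 54.8
finger_force: 30.0
```

play_rows(
  rows=[
    [[0,0,0],[0,0,0]],
    [[0,0,0],[0,0,0]],
    [[0,0,0],[0,0,0]],
    [[0,0,0.3],[0,0,0]],
    [[0,0,0.7],[0,0,0]],
    [[0,0,0.9],[0,0,0]],
    [[0,0,1],[0,0,0]],
    [[0,0,1],[0,0,0]],
  ],
  hand=0.5,
)

```text
time: 20.85
tool_pos: [412.9, -286.7, 149.6]
tcp_rot: [3.141, -0.0, -0.203]
contact_force: [-0.3, -0.4, -0.1]
grip_width: 68.5
finger_force: 0.0
```

play_rows(
  rows=[
    [[0.01,0.95,0],[0,0,0.25]],
    [[0.01,0.95,0],[0,0,0.25]],
    [[0.01,0.95,0],[0,0,0.25]],
    [[0.01,0.95,0],[0,0,0.25]],
    [[0.01,0.95,0],[0,0,0.25]],
    [[0.01,0.95,0],[0,0,0.25]],
    [[0.01,0.95,0],[0,0,0.25]],
    [[0.01,0.95,0],[0,0,0.25]],
    [[0.01,0.95,0],[0,0,0.25]],
    [[0.01,0.95,0],[0,0,0.25]],
    [[0.01,0.95,0],[0,0,0.25]],
    [[0.01,0.95,0],[0,0,0.25]],
  ],
  hand=1,
)

```text
time: 22.35
tool_pos: [416.5, 56.3, 148.7]
tcp_rot: [3.141, -0.001, 0.217]
contact_force: [0.1, 0.5, -0.2]
grip_width: 91.9
finger_force: 0.0
```

play_rows(
  rows=[
    [[0,0.95,0],[0,0,0.25]],
    [[0,0.95,0],[0,0,0.25]],
    [[0,0.95,0],[0,0,0.25]],
    [[0,0.95,0],[0,0,0.24]],
    [[0,0.95,0],[0,0,0]],
    [[0,0.95,0],[0,0,0]],
    [[0,0.95,0],[0,0,0]],
    [[0,0.95,0],[0,0,0]],
    [[0,0.95,0],[0,0,0]],
    [[0,0.95,0],[0,0,0]],
    [[0,0.63,0],[0,0,0]],
    [[0,0.2,0],[0,0,0]],
  ],
)

```text
time: 23.85
tool_pos: [416.4, 365.9, 148.2]
tcp_rot: [3.141, -0.0, 0.355]
contact_force: [0.0, -0.4, -0.2]
grip_width: 91.6
finger_force: 0.0
```

```bash
python3 c.py
```

```text
[555.2 369.9 -11.3 106.3  47.5] [554.8 369.6 -10.7  12.  462.2]
[ 565.4 -230.6  -12.6  107.4   49.5] [ 565.2 -231.   -12.3    4.   484.3]
[562.8 153.  -39.7  55.4  55.2] [562.7 153.  -31.3  12.  252.1]
[ 545.5 -332.9  -12.1  106.8   49.2] [ 545.4 -332.7  -12.4    4.   480.4]
[ 413.7 -285.3  -11.4  107.3   49.4] [ 413.1 -285.2  -11.2    4.   497.1]
```

play_rows(
  rows=[
    [[0.03,0,-0.8],[0,0,0]],
    [[0,0,-0.8],[0,0,0]],
    [[0,0,-0.8],[0,0,0]],
    [[0,0,-0.6],[0,0,0]],
    [[0,0,-0.4],[0,0,0]],
    [[0,0,-0.22],[0,0,0]],
    [[0,0,0],[0,0,0]],
  ],
)

```text
time: 24.78
tool_pos: [417.5, 365.0, 39.4]
tcp_rot: [3.141, 0.0, 0.354]
contact_force: [0.5, -0.2, -0.6]
grip_width: 92.1
finger_force: 0.0
```

play_rows(
  rows=[
    [[0,0,0],[0,0,0]],
    [[0,0,0],[0,0,0]],
    [[0,0,0],[0,0,0]],
    [[0,0,0],[0,0,0]],
    [[0,0,0],[0,0,0]],
    [[0,0,0],[0,0,0]],
  ],
  hand=-1,
)

```text
time: 25.52
tool_pos: [417.4, 365.2, 39.6]
tcp_rot: [3.141, -0.0, 0.354]
contact_force: [-1.5, -0.9, 1.4]
grip_width: 54.9
finger_force: 30.0
```

play_rows(
  rows=[
    [[0,0,0.3],[0,0,0]],
    [[0,0,0.6],[0,0,0]],
    [[0,0,0.8],[0,0,0]],
    [[0,0,0.8],[0,0,0]],
    [[0,0,0.8],[0,0,0]],
    [[0,0,0.4],[0,0,0]],
    [[0,-0.46,0],[0,0,0]],
    [[0,-0.74,0],[0,0,0]],
    [[0,-0.92,0],[0,0,0]],
    [[0,-0.92,0],[0,0,0]],
    [[0,-0.92,0],[0,0,0]],
    [[0,-0.92,0],[0,0,0]],
  ],
)

```text
time: 27.02
tool_pos: [416.3, 216.9, 149.3]
tcp_rot: [3.141, 0.003, 0.354]
contact_force: [0.0, -0.7, -2.3]
grip_width: 55.2
finger_force: 30.0
```

play_rows(
  rows=[
    [[0.04,-0.92,0],[0,0,-0.33]],
    [[0.04,-0.92,0],[0,0,-0.33]],
    [[0.04,-0.92,0],[0,0,-0.33]],
    [[0.04,-0.92,0],[0,0,-0.33]],
    [[0.04,-0.92,0],[0,0,-0.33]],
    [[0.04,-0.92,0],[0,0,-0.33]],
    [[0.04,-0.92,0],[0,0,-0.33]],
    [[0.04,-0.92,0],[0,0,-0.33]],
    [[0.04,-0.92,0],[0,0,-0.33]],
    [[0.04,-0.92,0],[0,0,-0.33]],
    [[0.04,-0.92,0],[0,0,-0.33]],
    [[0,-0.92,0],[0,0,-0.36]],
  ],
)

```text
time: 28.52
tool_pos: [429.2, -113.4, 149.4]
tcp_rot: [-3.141, 0.002, -0.205]
contact_force: [-0.0, 0.1, -3.5]
grip_width: 54.7
finger_force: 30.0
```

play_rows(
  rows=[
    [[0,-0.92,0],[0,0,0]],
    [[0,-0.74,0],[0,0,0]],
    [[0,-0.47,0],[0,0,0]],
    [[0,0,0],[0,0,0]],
  ],
)

```text
time: 29.02
tool_pos: [429.9, -176.8, 149.9]
tcp_rot: [-3.141, 0.001, -0.205]
contact_force: [-0.5, 0.4, -2.1]
grip_width: 55.2
finger_force: 30.0
```

play_rows(
  rows=[
    [[0,0,-0.6],[0,0,0]],
    [[0,0,-0.8],[0,0,0]],
    [[0,0,-0.8],[0,0,0]],
    [[0,0,-0.8],[0,0,0]],
    [[0,0,-0.5],[0,0,0]],
    [[0,0,-0.25],[0,0,0]],
    [[0,0,-0.1],[0,0,0]],
    [[0,0,-0.04],[0,0,0]],
    [[0,0,-0.03],[0,0,0]],
    [[0,0,-0.03],[0,0,0]],
    [[0,0,-0.02],[0,0,0]],
    [[0,0,0],[0,0,0]],
  ],
)

```text
time: 30.52
tool_pos: [430.7, -176.4, 31.5]
tcp_rot: [3.141, -0.0, -0.203]
contact_force: [-0.3, 1.1, 0.3]
grip_width: 55.0
finger_force: 30.0
```

Touching the tray floor. I'll release, retreat up and check.

play_rows(
  rows=[
    [[0,0,0],[0,0,0]],
    [[0,0,0],[0,0,0]],
    [[0,0,0],[0,0,0]],
    [[0,0,0.3],[0,0,0]],
    [[0,0,0.7],[0,0,0]],
    [[0,0,0.9],[0,0,0]],
    [[0,0,1],[0,0,0]],
    [[0,0,1],[0,0,0]],
    [[0,0,1],[0,0,0]],
    [[0,0,1],[0,0,0]],
  ],
  hand=0.5,
)

```text
time: 31.78
tool_pos: [430.4, -176.2, 210.0]
tcp_rot: [3.141, -0.001, -0.203]
contact_force: [0.0, 0.9, 0.4]
grip_width: 69.0
finger_force: 0.0
```

play_rows(
  rows=[
    [[0,0.9,0],[0,0,0]],
    [[0,0.9,0],[0,0,0]],
    [[0,0.9,0],[0,0,0]],
    [[0,0.9,0],[0,0,0]],
    [[0,0.9,0],[0,0,0]],
    [[0,0.9,0],[0,0,0]],
    [[0,0.6,0],[0,0,0]],
    [[0,0,0],[0,0,0]],
  ],
)

```text
time: 32.78
tool_pos: [430.4, 4.5, 208.8]
tcp_rot: [3.142, -0.001, -0.201]
contact_force: [-0.5, -0.3, 0.1]
grip_width: 69.0
finger_force: 0.0
```

```bash
cat c.py > d.py
cat >> d.py <<'E'
fs=capture('side')
a=cv2.resize(ft['frame'][205:325,180:450],(800,356),interpolation=cv2.INTER_CUBIC)
b=cv2.resize(fs['frame'][170:390,170:500],(366,244))
im=np.zeros((600,800,3),np.uint8);im[:356]=a;im[356:,:366]=b
cv2.imwrite('pics/end.png',im[...,::-1])
E
python3 d.py
```

```text
[555.1 369.8 -10.5 106.8  48.1] [554.8 369.8 -10.5  12.  460.1]
[ 565.2 -230.9  -12.1  106.9   49. ] [ 565.2 -231.3  -12.1    4.   480.5]
[562.3 153.1  50.4  55.   54.9] [562.7 153.1  34.7  12.  250.2]
[ 545.5 -332.7  -12.3  107.4   48.9] [ 545.5 -332.9  -11.5    4.   478.4]
[ 431.5 -174.8  -11.1  107.8   49. ] [ 431.  -175.   -11.4    4.   496.4]
[ 413.2 -285.2  -11.4  107.    49.1] [ 413.  -285.3  -11.7    4.   491.6]
```

View pics/end.png

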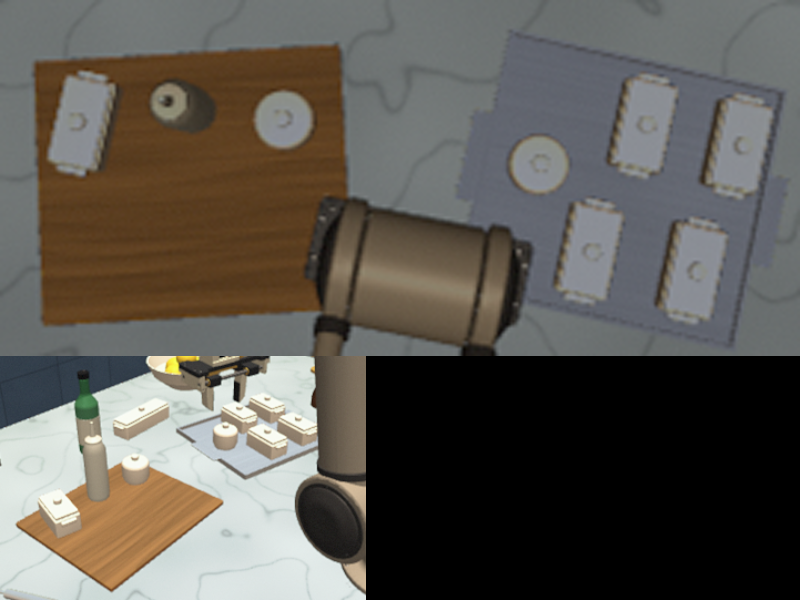

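The picture shows four terrines flat inside the tray rim, at (125,645), (146,740), (252,592) and (270,695). One terrine is left on the board at (122,77), and the pots and bottle have not moved.

```bash
python3 -c "
from plant import bot
print(bot.close_job())"
```

```text
the job is handed in; nothing more can be done
None
```

The job is handed in: the tray holds exactly four terrines flat inside its rim, the spare stands on the board, the final pictures show nothing else moved, and it took about 33 s.

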